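# Hold the print box half open

### The job

A pebble weighs down the lid of the wooden print box, and I need to slip a print in while both my hands are full. Take the pebble off while the lid stays shut and balance it on the top of the upturned round-bottomed bowl, let go of it, then lift the lid by its handle and hold it at 45 degrees. Finish while still holding the lid there, because it falls shut if let go; leave everything else on the table where it is.

Things in the scene. Friction and masses are not known exactly. Their poses are not given: they have to be found in the camera images.
- store_box: Wooden print box, fixed to the table: 180 (x) by 220 (y) by 75 mm high, with a flat hinged wooden lid on top (see box_lid). The lid is 12 mm thick, so its upper face is 87 mm above the origin. Origin: centre of the underside; x points from the handle side to the hinge side (away from the robot), y along the hinge, z up. Stands to the left or to the right of the bowl.
- box_lid (a joint): Hinge angle of the print box's lid, rad: 0 shut, grows as the front (handle) edge is lifted, 1.3 at most; 45 degrees is 0.785. Free hinge without spring or friction: the lid falls shut from any angle. Lid mass about 0.4 kg: about 2 to 4 N at the handle.
- lid_handle (a point): Middle of the handle's grip bar: a steel bow sticking out level from the lid's front edge; moves with the lid. Bar: round, 10 mm thick, 104 mm straight along the box's y, its centre line 50 mm off the lid's edge. Lid shut: 81 mm above the table, 144 mm ahead (-x) of the box's centre. Pinch it from above, one finger inside the bow; it can turn between the fingers.
- lid_hinge (a point): Middle of the lid's hinge line, on the box's rear upper edge: 90 mm behind (+x) the box's centre, 75 mm above the table. The hinge runs along the box's y. The handle bar's centre is 234 mm from it horizontally and 6 mm above it when shut.
- weight_stone: Oblong grey-brown pebble, 41 (x) by 56 (y) by 23 mm high, about 70 g, lying on the lid. Origin: centre of its underside; z up. Pinch it across its 41 mm width (x), from above.
- bowl: Round-bottomed steel mixing bowl standing upside down, loose, about 0.35 kg: its smooth domed top is part of a sphere of 75 mm radius, highest point 45 mm above the table; 146 mm across the rim. Origin: centre of the rim, on the table; z up, so the top of the dome is 45 mm above the origin.
- eraser: Bystander: eraser, 22 by 51 by 12 mm. Origin at the centre of the underside.
- foam_brush: Bystander: flat brush, 40 by 172 by 12 mm. Origin at the centre of the underside.
- clip: Bystander: spring clip, 58 by 32 by 12 mm. Origin at the centre of the underside.
- pebble: Bystander: smaller pebble lying on the table, 40 by 42 by 19 mm. Origin at the centre of the underside.
- cork: Bystander: cork block, 60 by 95 by 38 mm. Origin at the centre of the underside.
Things that resemble listed ones, but are neither listed nor needed, are in the scene too. What is meant by the bowl is not red, and is the larger of those in its own colour.

How it is judged:
By the outcome, as a careful person would: the job done as asked, in the order asked, and still so for the second after the job is handed in, while the arm keeps its last pose, push and grip.
It also fails if it takes over 53 s, if anything falls off the work surface, if the arm or the gripper's body presses on something with over 40 N, if the wrist force passes 120 N, or if a joint passes its speed limit or range.

### The arm

A 6-joint arm with a two-finger parallel gripper is mounted at the origin on a cart in front of the work surface, level with it; the furniture and walls round the work are solid. World frame = base frame: x ahead of the robot, y to its left, z up, the work surface at z = 0. Lengths are in m, angles in rad, forces in N, time in s.
With the tool pointing down it reaches from about 0.3 to 0.825 m from the base axis. Payload 5.4 kg.
Tool frame: the origin (TCP) lies between the finger pads; the fingertips stand 17 mm ahead of it and the grasp point (between the pads) lies 2 mm behind it; z points along the fingers, y is the line along which they close (so a half turn about z gives the same grasp; the last joint's range is limited). The gripper opens to 92 mm and grips with 3 to 60 N. Pads are 20 mm wide; open, the fingers measure 128 mm over their backs; the gripper's body (75 mm by 189 mm) begins 69 mm behind the grasp point.
Start: joints at [-1.406, 0.158, 1.597, -0, 1.386, -0.21], TCP at [0.21, -0.535, 0.232] pointing down, gripper open.
Joint ranges: [-2.91, 2.91], [-0.94, 2.29], [0.18, 2.7], [-1.29, 4.43], [0.17, 2.64], [-3, 3]. Speed limits (rad/s): [2.57, 2.57, 3.14, 3.14, 3.14, 3.14].

### API

Orientations are given as [roll, pitch, yaw] about the fixed x, y, z axes, in that order (R = Rz(yaw) Ry(pitch) Rx(roll)).
In Python, from station import arm, snapshot gives the robot as it stands.
- The arm moves only by the tool servo_tool, never from a script. Its argument "steps" is a list of rows, each a list of 3 entries, a list of its own where there are three numbers: the closure, from -1 (fully open) to 1 (shut), so that 0 is half open, then the shift along the world's x, y, z in mm, then the turn about the world's z in rad. A call has exactly 5 rows; each row is the pose to reach, as a shift and turn from the pose commanded when the call began; what a row does not reach only later rows make up. A row lasts 1/8 s, in which the tool goes at most 62.5 mm and 10.7 degrees, less where a joint would pass 70% of its speed; a pose out of reach is approached as far as the arm can. A call with a gripper value outside its range is refused whole. The fingers move at their own pace and stop on an object; "force" is the grip in N (left out, the last holds). Time passes only in rows, so rows that repeat a pose let the fingers close, or fill a call up. It gives the time, the measured TCP pose, the force, the opening and the grip force at its end, in the units of the state.
- arm.get_state(): the state, without advancing time (a new reading comes with each control period).
- snapshot(name): name is "scene" or "top" or "wrist"; returns a dict with "color" (384x512x3 uint8, red, green, blue), "depth" (384x512 float32, m along the optical axis (not along the pixel's ray), 0 where there is no reading), "camera_matrix" (3x3 intrinsics, pixels), "extrinsics" (4x4, takes a point from camera to world coordinates); the wrist camera has in their place "mount" (4x4, takes a point from camera to tool coordinates, whose origin is the TCP and whose axes are the flange's). Camera axes: x right, y down, z forward; pixel columns grow to the right and rows downward; lengths in m; the calibration is good to about 2 mm. The wrist camera is an equidistant fisheye: a pixel r from the principal point sees the ray r / f radians off the axis. A picture is of the moment at which its call begins: read the wrist's pose just before it.
- arm.sign_off(): hands the job in; it is judged then, once.
The state is a dict: "t": time; "q": joint angles; "joint_velocities": joint speeds; "joint_efforts": joint torques, N m; "tool_pos": TCP position; "eef_rot": TCP orientation; "force": force on the tool from outside, world axes, zero at the start; "moment": the same for the moment, N m; "width": finger opening in m; "grasp_force": force on a finger pad.
Only numpy, scipy, OpenCV 4.12 (cv2) and the standard library are available. Lean on these libraries where they do the work, as an engineer would, in place of code of your own. Each camera call takes 0.05 s, during which the arm holds its last target. There are 200 camera calls.

## Working session

There is one attempt and no reset: what is moved stays moved. The work goes in short steps, Python scripts to look and compute and a tool call to move; the robot and the scene stay as the last step left them, time stands still between calls to the robot, and variables do not carry over. Pictures are saved under pics/ and viewed, at most 10 in all, crops included, and the job is handed in when it is done.

Besides the shell and the picture viewer there is one more tool, called after ">>>" in YAML: its name, and indented under it one key for each argument. servo_tool: Moves the arm, as the interface text tells. Its arguments: {"type":"object","properties":{"steps":{"type":"array"},"force":{"type":"number"}},"required":["steps"]}

```bash
mkdir -p pics; python3 - <<'E'
from station import arm, snapshot
import cv2,numpy as np
s=arm.get_state();print({k:np.round(v,3) for k,v in s.items()})
for n in("scene","top"):
    d=snapshot(n);np.savez(f"{n}.npz",**d);cv2.imwrite(f"pics/{n}.png",d["color"][:,:,::-1]);print(d["camera_matrix"],d["extrinsics"].round(3))
a=cv2.imread("pics/top.png");cv2.imwrite("pics/top2.png",cv2.resize(a,(800,600)))
E
```

```text
{'t': np.float64(0.0), 'q': array([-1.406,  0.159,  1.598, -0.   ,  1.386, -0.21 ]), 'joint_velocities': array([-0.   ,  0.002, -0.   ,  0.   ,  0.001,  0.   ]), 'joint_efforts': array([-0.0000e+00, -3.8558e+01, -3.2211e+01,  7.0000e-02,  3.8000e-02,
       -0.0000e+00]), 'tool_pos': array([ 0.21 , -0.534,  0.231]), 'eef_rot': array([-3.14 , -0.   ,  0.375]), 'force': array([-0.595,  0.378,  0.199]), 'moment': array([0.006, 0.006, 0.062]), 'grasp_force': np.float64(0.0), 'width': np.float64(0.092)}
[[420.61573758   0.         257.24202131]
 [  0.         420.61573758 191.61316029]
 [  0.           0.           1.        ]] [[-0.786 -0.253  0.564 -0.18 ]
 [-0.618  0.35  -0.704  0.956]
 [-0.02  -0.902 -0.431  0.636]
 [ 0.     0.     0.     1.   ]]
[[416.38037491   0.         246.601421  ]
 [  0.         416.38037491 192.28558597]
 [  0.           0.           1.        ]] [[-0.002 -0.989  0.151  0.408]
 [-1.     0.003  0.009  0.021]
 [-0.01  -0.151 -0.988  1.17 ]
 [ 0.     0.     0.     1.   ]]
```

View pics/top2.png

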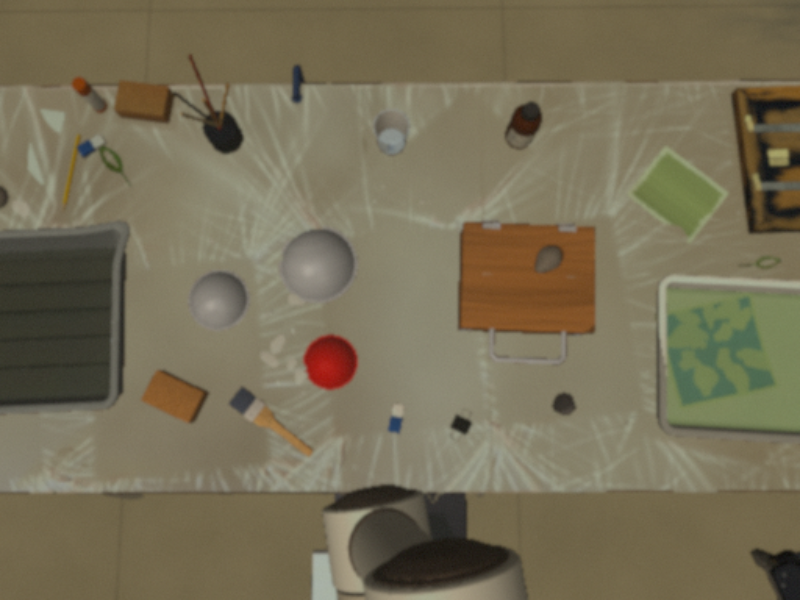

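View pics/scene.png

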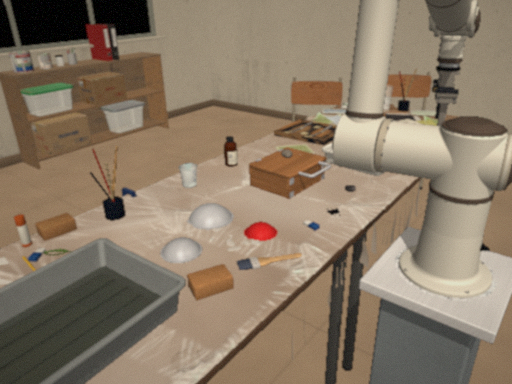

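The top view (800 px version) shows three domes: grey at (318,264), smaller grey at (218,299) and red at (330,362). The larger grey one at (318,264) fits "not red, larger of its colour". The box lid is at (528,278), its pebble at (549,258) and the handle bar at (527,360). Next I'll measure these and check them in one crop.

```bash
cat > h.py <<'E'
import numpy as np,cv2
def ray(d,u,v,z):
    K,E=d["camera_matrix"],d["extrinsics"]
    r=E[:3,:3]@np.linalg.solve(K,[u,v,1.]);o=E[:3,3]
    return o+r*(z-o[2])/r[2]
def cloud(d):
    K,E=d["camera_matrix"],d["extrinsics"];v,u=np.mgrid[:384,:512];z=d["depth"]
    P=np.stack([(u-K[0,2])/K[0,0]*z,(v-K[1,2])/K[1,1]*z,z],-1)@E[:3,:3].T+E[:3,3]
    P[z==0]=np.nan
    return P
E
python3 - <<'E'
from h import *
d=np.load("top.npz");P=cloud(d);img=d["color"]
def sph(u,v,r):
    y,x=np.mgrid[:384,:512];m=(np.hypot(x-u,y-v)<r)&np.isfinite(P[...,2])
    Q=P[m];Q=Q[Q[:,2]>.012]
    A=np.c_[2*Q,np.ones(len(Q))];s=np.linalg.lstsq(A,(Q**2).sum(1),rcond=None)[0]
    return s[:3].round(4),np.sqrt(s[3]+s[:3]@s[:3]).round(4),np.nanmax(Q[:,2]).round(3),len(Q)
for c in((203.5,169),(139.5,191),(211,232)):print("dome",sph(*c,20))
# lid: brown mask
hsv=cv2.cvtColor(img,cv2.COLOR_RGB2HSV)
z=P[...,2]
roi=np.zeros((384,512),bool);roi[130:240,280:400]=1
lid=roi&(abs(z-.087)<.012)
print("lidz",np.nanmedian(z[lid]),lid.sum())
c=max(cv2.findContours(lid.astype(np.uint8),0,2)[0],key=cv2.contourArea)
r=cv2.minAreaRect(c);print(r)
for p in cv2.boxPoints(r):print(p,ray(d,*p,.087).round(4))
st=roi&(z>.096)
Q=P[st];print("stone",st.sum(),Q[:,:2].mean(0),Q.max(0),Q.min(0))
v,u=np.nonzero(st);rr=cv2.minAreaRect(np.c_[u,v].astype(np.float32));print(rr)
for p in cv2.boxPoints(rr):print(p,ray(d,*p,.1).round(4))
for p in((497*.64,357*.64),(562*.64,362*.64)):print("bar",ray(d,*p,.081).round(4))
cr=img[120:250,100:400,::-1];cv2.imwrite("pics/crop.png",cv2.resize(cr,(800,347),interpolation=cv2.INTER_CUBIC))
E
```

```text
dome (array([ 0.6541,  0.1566, -0.0257]), np.float64(0.071), np.float64(0.048), 1246)
dome (array([ 0.5889,  0.337 , -0.0198]), np.float64(0.0553), np.float64(0.038), 823)
dome (array([ 0.4755,  0.1324, -0.0158]), np.float64(0.047), np.float64(0.035), 609)
lidz 0.08631664739783584 5991
((337.5612487792969, 187.05152893066406), (86.09809875488281, 91.0965347290039), 1.432096242904663)
[293.3873  231.50967] [ 0.4698 -0.0894  0.087 ]
[295.66397 140.44159] [ 0.7131 -0.1001  0.087 ]
[381.7352  142.59338] [ 0.7061 -0.3296  0.087 ]
[379.45853 233.66147] [ 0.4637 -0.3115  0.087 ]
stone 222 [ 0.63966919 -0.23916323] [ 0.66184452 -0.2182736   0.11604038] [ 0.61872393 -0.26107571  0.09621463]
((350.0, 166.0), (16.0, 16.0), 90.0)
[342. 158.] [ 0.6613 -0.2193  0.1   ]
[358. 158.] [ 0.6611 -0.2612  0.1   ]
[358. 174.] [ 0.6183 -0.2594  0.1   ]
[342. 174.] [ 0.6185 -0.2177  0.1   ]
bar [ 0.4779 -0.1545  0.081 ]
bar [ 0.4693 -0.2623  0.081 ]
```

View pics/crop.png

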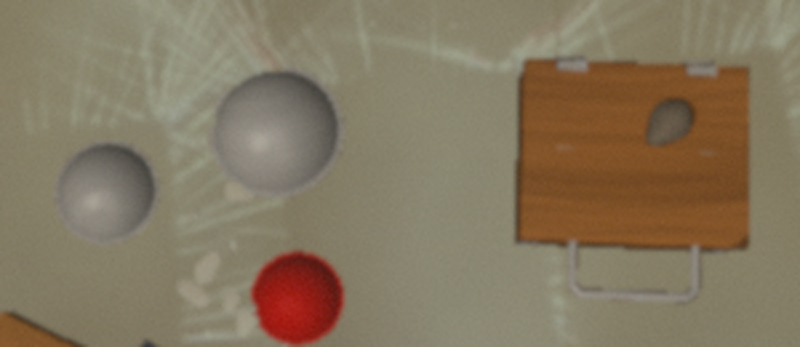

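The crop shows the larger grey dome at (277,132), the smaller grey at (106,192) and the red one at (298,297). The larger grey dome is the target bowl. The stone at (670,121) lies diagonally, with its long axis up and to the right. I'll move above it for a closer look.

>>> servo_tool:
  steps:
    - [-1, [50, 35, 10], -0.17]
    - [-1, [100, 70, 20], -0.34]
    - [-1, [150, 103, 30], -0.51]
    - [-1, [200, 138, 30], -0.68]
    - [-1, [250, 172, 30], -0.85]

```text
t: 0.72
tool_pos: [0.4597, -0.3633, 0.2614]
eef_rot: [-3.142, 0.0, -0.474]
force: [0.2, -0.3, 0.3]
width: 0.092
grasp_force: 0.0
```

>>> servo_tool:
  steps:
    - [-1, [50, 35, 0], -0.15]
    - [-1, [100, 70, 0], -0.3]
    - [-1, [130, 100, 0], -0.31]
    - [-1, [150, 124, 0], -0.31]
    - [-1, [150, 124, 0], -0.31]

```text
t: 1.35
tool_pos: [0.6091, -0.2387, 0.2607]
eef_rot: [3.142, 0.001, -0.775]
force: [0.0, -0.9, -0.2]
width: 0.0919
grasp_force: 0.0
```

```bash
python3 - <<'E'
from station import arm, snapshot
import cv2,numpy as np,pickle
s=arm.get_state();print({k:np.round(s[k],3) for k in('t','q','tool_pos','eef_rot','force')})
d=snapshot("wrist");pickle.dump((s,d),open("w1.pkl","wb"));print(d["camera_matrix"],d["mount"].round(3))
cv2.imwrite("pics/w1.png",d["color"][:,:,::-1])
E
```

```text
{'t': np.float64(1.35), 'q': array([-0.558,  0.346,  1.316,  0.   ,  1.481,  1.788]), 'tool_pos': array([ 0.609, -0.239,  0.261]), 'eef_rot': array([ 3.142e+00,  1.000e-03, -7.750e-01]), 'force': array([ 0.012, -0.868, -0.229])}
[[297.31863964   0.         251.30701453]
 [  0.         297.31863964 190.54093074]
 [  0.           0.           1.        ]] [[-0.001 -0.967 -0.256  0.072]
 [ 1.    -0.001 -0.001 -0.001]
 [ 0.    -0.256  0.967 -0.154]
 [ 0.     0.     0.     1.   ]]
```

View pics/w1.png

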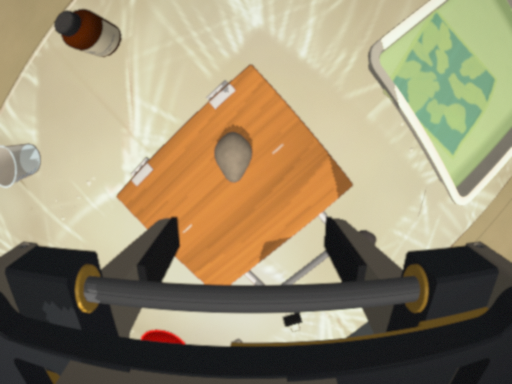

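The wrist view shows the stone at (233,155), with its long axis near vertical in the image, and the lid corners at (118,195), (251,66) and (351,185). Measuring the stone and lid.

```bash
cat >> h.py <<'E'
from scipy.spatial.transform import Rotation as Ro
def wray(s,d,u,v,z):
    K,M=d["camera_matrix"],d["mount"]
    a=np.array([u-K[0,2],v-K[1,2]])/K[0,0];t=np.hypot(*a)
    r=np.r_[a/max(t,1e-9)*np.sin(t),np.cos(t)]
    R=Ro.from_euler("xyz",s["eef_rot"]).as_matrix()
    r=R@M[:3,:3]@r;o=R@M[:3,3]+s["tool_pos"]
    return o+r*(z-o[2])/r[2]
E
python3 - <<'E'
from h import *;import pickle
s,d=pickle.load(open("w1.pkl","rb"));img=d["color"]
hsv=cv2.cvtColor(img,cv2.COLOR_RGB2HSV)
m=np.zeros((384,512),np.uint8);m[115:195,200:265]=(hsv[115:195,200:265,1]<110)
m=cv2.morphologyEx(m,cv2.MORPH_OPEN,np.ones((3,3)))
c=max(cv2.findContours(m,0,1)[0],key=cv2.contourArea)[:,0]
print(cv2.boundingRect(c),cv2.contourArea(c))
Q=np.array([wray(s,d,*p,.097)[:2] for p in c])
r=cv2.minAreaRect((Q*1000).astype(np.float32));print(r,"mean",cv2.fitEllipse((Q*1000).astype(np.float32)))
for p in((118,195),(251,66),(351,185)):print(wray(s,d,*p,.087).round(4))
y=s["eef_rot"][2];print("tool y",np.sin(y),-np.cos(y))
E
```

```text
(215, 133, 36, 49) 1230.5
((643.6483764648438, -241.13223266601562), (39.79167938232422, 49.13032150268555), 16.74446678161621) mean ((642.8952026367188, -242.37887573242188), (36.86967849731445, 51.28449630737305), 46.22730255126953)
[ 0.7099 -0.1069  0.087 ]
[ 0.6991 -0.3252  0.087 ]
[ 0.5219 -0.3164  0.087 ]
tool y -0.6996162356942816 -0.7145188050380225
```

The stone is at (0.643,-0.242) with its short axis along the tool y. The box centre is (0.615,-0.212), yaw -0.049. Descending.

>>> servo_tool:
  force: 12
  steps:
    - [-1, [34, -3, -40], -0.01]
    - [-1, [34, -3, -85], -0.01]
    - [-1, [34, -3, -125], -0.01]
    - [-1, [34, -3, -150], -0.01]
    - [-1, [34, -3, -150], -0.01]

```text
t: 2.02
tool_pos: [0.6398, -0.244, 0.1087]
eef_rot: [3.14, 0.006, -0.79]
force: [-0.1, -1.1, 0.5]
width: 0.0917
grasp_force: 0.0
```

>>> servo_tool:
  force: 12
  steps:
    - [-1, [2, 1, -2], 0]
    - [0, [2, 1, -2], 0]
    - [1, [2, 1, -2], 0]
    - [1, [2, 1, -2], 0]
    - [1, [2, 1, -2], 0]

```text
t: 2.65
tool_pos: [0.6444, -0.2427, 0.1098]
eef_rot: [-3.142, -0.0, -0.788]
force: [-0.3, 0.0, -0.2]
width: 0.0542
grasp_force: 0.0
```

```bash
python3 - <<'E'
from station import arm, snapshot
import cv2,numpy as np
s=arm.get_state();print({k:np.round(s[k],4) for k in('t','tool_pos','eef_rot','force','moment','width','grasp_force')})
E
```

```text
{'t': np.float64(2.65), 'tool_pos': array([ 0.6444, -0.2427,  0.1098]), 'eef_rot': array([-3.1416e+00, -2.0000e-04, -7.8810e-01]), 'force': array([-0.3103,  0.0491, -0.2241]), 'moment': array([0.0635, 0.0076, 0.04  ]), 'width': np.float64(0.0542), 'grasp_force': np.float64(0.0)}
```

>>> servo_tool:
  force: 12
  steps:
    - [0.1, [-1, 0, -3], 0]
    - [0.1, [-1, 0, -3], 0]
    - [1, [-1, 0, -3], 0]
    - [1, [-1, 0, -3], 0]
    - [1, [-1, 0, -3], 0]

```text
t: 3.28
tool_pos: [0.6433, -0.2427, 0.1066]
eef_rot: [-3.142, 0.0, -0.788]
force: [-0.0, -0.6, -0.5]
width: 0.0393
grasp_force: 12.0
```

>>> servo_tool:
  force: 12
  steps:
    - [1, [0, 0, 0], 0]
    - [1, [0, 0, 0], 0]
    - [1, [0, 0, 0], 0]
    - [1, [0, 0, 0], 0]
    - [1, [0, 0, 0], 0]

```text
t: 3.9
tool_pos: [0.6433, -0.2427, 0.1066]
eef_rot: [3.142, -0.0, -0.788]
force: [0.6, -0.1, -1.1]
width: 0.0394
grasp_force: 12.0
```

>>> servo_tool:
  steps:
    - [1, [0, 0, 5], 0]
    - [1, [0, 0, 20], 0]
    - [1, [0, 0, 50], 0]
    - [1, [0, 0, 80], 0]
    - [1, [0, 0, 80], 0]

```text
t: 4.53
tool_pos: [0.6454, -0.2439, 0.1913]
eef_rot: [-3.14, -0.008, -0.788]
force: [-0.4, -0.3, -0.6]
width: 0.039
grasp_force: 12.0
```

>>> servo_tool:
  steps:
    - [1, [-3, 35, 10], 0]
    - [1, [-7, 85, 30], 0]
    - [1, [-12, 140, 50], 0]
    - [1, [-16, 195, 60], 0]
    - [1, [-20, 250, 60], 0]

```text
t: 5.15
tool_pos: [0.6231, 0.0089, 0.2468]
eef_rot: [-3.141, -0.001, -0.788]
force: [0.8, 0.2, -0.4]
width: 0.0389
grasp_force: 12.0
```

>>> servo_tool:
  steps:
    - [1, [-4, 55, 0], 0]
    - [1, [-8, 110, 0], 0]
    - [1, [-11, 155, 0], 0]
    - [1, [-14, 190, 0], 0]
    - [1, [-14, 194, 0], 0]

```text
t: 5.78
tool_pos: [0.6083, 0.2034, 0.2453]
eef_rot: [3.14, 0.001, -0.785]
force: [1.1, 0.1, -1.1]
width: 0.0393
grasp_force: 12.0
```

>>> servo_tool:
  steps:
    - [1, [0, 0, 0], 0]
    - [1, [0, 0, 0], 0]
    - [1, [0, 0, 0], 0]
    - [1, [0, 0, 0], 0]
    - [1, [0, 0, 0], 0]

```text
t: 6.4
tool_pos: [0.6094, 0.201, 0.2466]
eef_rot: [-3.142, -0.0, -0.789]
force: [-0.3, -0.1, -0.4]
width: 0.0392
grasp_force: 12.0
```

```bash
python3 - <<'E'
from station import arm, snapshot
import cv2,numpy as np,pickle
s=arm.get_state();print({k:np.round(s[k],4) for k in('t','q','tool_pos','eef_rot','force','width','grasp_force')})
d=snapshot("wrist");pickle.dump((s,d),open("w2.pkl","wb"))
cv2.imwrite("pics/w2.png",d["color"][:,:,::-1])
E
```

```text
{'t': np.float64(6.4), 'q': array([0.1307, 0.3202, 1.3763, 0.    , 1.4451, 2.49  ]), 'tool_pos': array([0.6094, 0.201 , 0.2466]), 'eef_rot': array([-3.1416, -0.    , -0.7885]), 'force': array([-0.2672, -0.1409, -0.3581]), 'width': np.float64(0.0392), 'grasp_force': np.float64(11.9999)}
```

View pics/w2.png

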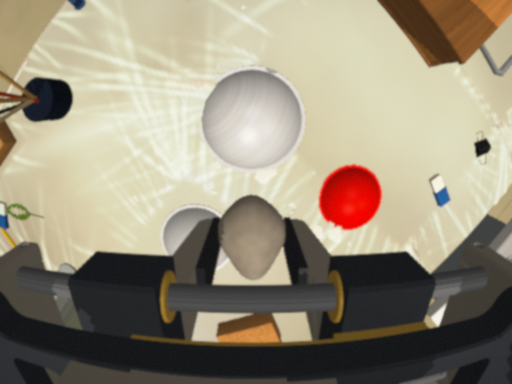

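The stone (250,236) is held and the bowl is at (253,118). Measuring the bowl centre and where the stone sits in the tool.

```bash
python3 - <<'E'
from h import *;import pickle
from scipy.optimize import least_squares as ls
s,d=pickle.load(open("w2.pkl","rb"));img=d["color"]
hsv=cv2.cvtColor(img,cv2.COLOR_RGB2HSV)
K,M,D=d["camera_matrix"],d["mount"],d["depth"]
R=Ro.from_euler("xyz",s["eef_rot"]).as_matrix()
def pts(u,v):
    a=np.c_[u-K[0,2],v-K[1,2]]/K[0,0];t=np.hypot(*a.T)
    r=np.c_[a/t[:,None]*np.tan(t)[:,None],np.ones(len(t))]*D[v,u][:,None]
    return (r@M[:3,:3].T+M[:3,3])@R.T+s["tool_pos"]
v,u=np.mgrid[:384,:512];
k=(np.hypot(u-253,v-118)<46)&(D>0);Q=pts(u[k],v[k])
f=ls(lambda c:np.linalg.norm(Q-np.r_[c[:2],c[2]],axis=1)-.075,[.65,.157,-.03],loss="soft_l1",f_scale=.002);print("sphere",f.x.round(4),Q[:,2].max())
m=((hsv[...,1]<28)&(np.hypot(u-253,v-118)<62)).astype(np.uint8)
m=cv2.morphologyEx(m,cv2.MORPH_OPEN,np.ones((5,5)))
c=max(cv2.findContours(m,0,1)[0],key=cv2.contourArea)[:,0];c=cv2.convexHull(c)[:,0]
P=np.array([wray(s,d,*p,.003)[:2] for p in c]);
g=ls(lambda x:np.hypot(*(P-x[:2]).T)-x[2],[.65,.157,.073],loss="soft_l1",f_scale=.002);print("rim",g.x.round(4),cv2.boundingRect(c))
# stone
k=(np.abs(u-250)<34)&(np.abs(v-236)<44)&(D>0)&(D<.22)&(hsv[...,1]>25)&(hsv[...,2]>60)
S=pts(u[k],v[k]);T=(S-s["tool_pos"])@R
T=T[(abs(T[:,1])<.022)&(T[:,2]<.025)&(T[:,2]>-.01)]
print("stone tool",len(T),np.percentile(T,[2,50,98],axis=0).round(4))
E
```

```text
sphere [ 0.6561  0.1559 -0.0295] 0.04687737829778518
rim [0.6581 0.1605 0.0774] (192, 57, 113, 123)
stone tool 4140 [[-0.022  -0.0182 -0.0044]
 [ 0.0064 -0.001   0.0004]
 [ 0.0249  0.0162  0.0092]]
```

>>> servo_tool:
  steps:
    - [1, [25, -25, -30], 0]
    - [1, [46, -45, -70], 0]
    - [1, [46, -45, -110], 0]
    - [1, [46, -45, -150], 0]
    - [1, [46, -45, -168], 0]

```text
t: 7.08
tool_pos: [0.6536, 0.1561, 0.0757]
eef_rot: [3.138, 0.003, -0.788]
force: [-0.8, 0.0, -0.3]
width: 0.0393
grasp_force: 12.0
```

>>> servo_tool:
  steps:
    - [1, [0, 0, 0], 0]
    - [1, [0, 0, 0], 0]
    - [1, [0, 0, -2], 0]
    - [1, [0, 0, -4], 0]
    - [1, [0, 0, -5], 0]

```text
t: 7.7
tool_pos: [0.6554, 0.1563, 0.0738]
eef_rot: [-3.141, -0.0, -0.788]
force: [0.1, 0.7, -0.9]
width: 0.0393
grasp_force: 12.0
```

>>> servo_tool:
  steps:
    - [1, [0, 0, 0], 0]
    - [1, [0, 0, 0], 0]
    - [1, [0, 0, 0], 0]
    - [1, [0, 0, 0], 0]
    - [1, [0, 0, 0], 0]

```text
t: 8.32
tool_pos: [0.6554, 0.1563, 0.0736]
eef_rot: [-3.142, -0.0, -0.788]
force: [0.1, -0.6, -0.5]
width: 0.0391
grasp_force: 12.0
```

>>> servo_tool:
  steps:
    - [1, [0, 0, -3], 0]
    - [1, [0, 0, -5], 0]
    - [1, [0, 0, -6], 0]
    - [1, [0, 0, -6], 0]
    - [1, [0, 0, -6], 0]

```text
t: 8.95
tool_pos: [0.6554, 0.1563, 0.0677]
eef_rot: [-3.141, -0.0, -0.788]
force: [0.5, -0.4, -1.0]
width: 0.0392
grasp_force: 12.0
```

>>> servo_tool:
  steps:
    - [1, [0, 0, -1], 0]
    - [1, [0, 0, -1], 0]
    - [1, [0, 0, -1], 0]
    - [1, [0, 0, -1], 0]
    - [1, [0, 0, -1], 0]

```text
t: 9.57
tool_pos: [0.6554, 0.1563, 0.0666]
eef_rot: [-3.142, -0.0, -0.788]
force: [0.1, -0.4, -0.8]
width: 0.0393
grasp_force: 12.0
```

>>> servo_tool:
  steps:
    - [1, [0, 0, -1], 0]
    - [1, [0, 0, -1], 0]
    - [1, [0, 0, -1], 0]
    - [1, [0, 0, -1], 0]
    - [1, [0, 0, -1], 0]

```text
t: 10.2
tool_pos: [0.6554, 0.1563, 0.0657]
eef_rot: [-3.142, -0.0, -0.788]
force: [0.5, -0.0, -0.2]
width: 0.0388
grasp_force: 12.0
```

>>> servo_tool:
  steps:
    - [1, [0, 0, -1], 0]
    - [1, [0, 0, -1], 0]
    - [1, [0, 0, -1], 0]
    - [1, [0, 0, -1], 0]
    - [1, [0, 0, -1], 0]

```text
t: 10.82
tool_pos: [0.6554, 0.1563, 0.0646]
eef_rot: [-3.142, -0.0, -0.788]
force: [0.4, 0.6, 0.8]
width: 0.0392
grasp_force: 12.0
```

>>> servo_tool:
  steps:
    - [1, [0, 0, -0.5], 0]
    - [1, [0, 0, -0.5], 0]
    - [1, [0, 0, -0.5], 0]
    - [1, [0, 0, -0.5], 0]
    - [1, [0, 0, -0.5], 0]

```text
t: 11.45
tool_pos: [0.6553, 0.1563, 0.0641]
eef_rot: [3.142, 0.0, -0.788]
force: [0.7, -0.1, -0.7]
width: 0.0391
grasp_force: 12.0
```

>>> servo_tool:
  steps:
    - [1, [0, 0, -1], 0]
    - [1, [0, 0, -1], 0]
    - [1, [0, 0, -1], 0]
    - [1, [0, 0, -1], 0]
    - [1, [0, 0, -1], 0]

```text
t: 12.08
tool_pos: [0.6557, 0.1562, 0.0636]
eef_rot: [-3.141, -0.001, -0.788]
force: [-1.6, -2.6, 5.3]
width: 0.0392
grasp_force: 12.0
```

```bash
python3 - <<'E'
from station import arm, snapshot
import cv2,numpy as np
d=snapshot("scene");print(arm.get_state()["force"])
cv2.imwrite("pics/s2.png",cv2.resize(d["color"][150:270,150:310,::-1],(800,600),interpolation=cv2.INTER_CUBIC))
E
```

```text
[-1.39573026 -1.74173926  4.27291211]
```

View pics/s2.png

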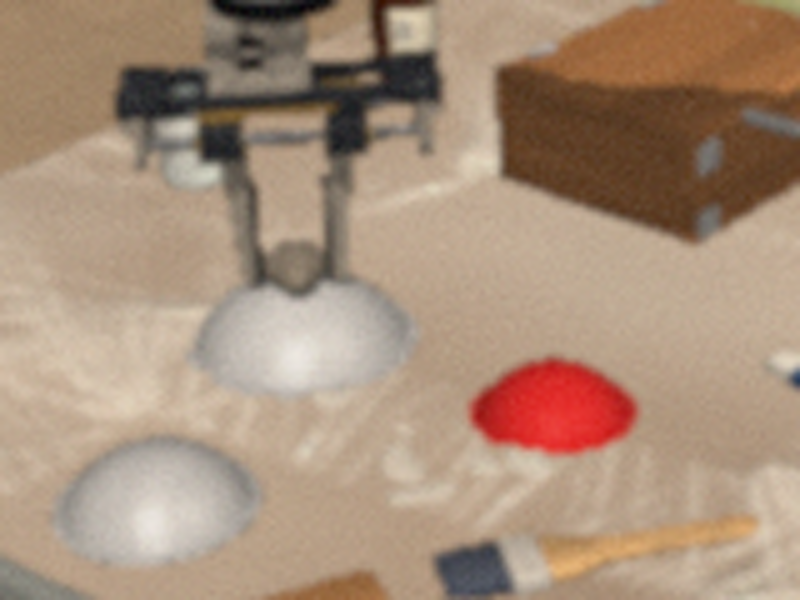

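Contact is made: the crop shows the stone at (297,268) resting on the dome top at (300,285). I'll relieve the preload and open gradually.

>>> servo_tool:
  steps:
    - [1, [0, 0, 0.5], 0]
    - [1, [0, 0, 0.5], 0]
    - [1, [0, 0, 0.5], 0]
    - [1, [0, 0, 0.5], 0]
    - [1, [0, 0, 0.5], 0]

```text
t: 12.75
tool_pos: [0.6555, 0.1563, 0.0637]
eef_rot: [-3.141, -0.0, -0.788]
force: [-0.7, -0.8, 3.5]
width: 0.0398
grasp_force: 12.0
```

>>> servo_tool:
  force: 3
  steps:
    - [1, [0, 0, 0.3], 0]
    - [1, [0, 0, 0.3], 0]
    - [1, [0, 0, 0.3], 0]
    - [0.14, [0, 0, 0.3], 0]
    - [0.11, [0, 0, 0.3], 0]

```text
t: 13.38
tool_pos: [0.6551, 0.1565, 0.0635]
eef_rot: [3.141, 0.001, -0.788]
force: [0.8, 1.3, 0.2]
width: 0.0407
grasp_force: 0.3
```

>>> servo_tool:
  steps:
    - [0.09, [0, 0, 0], 0]
    - [0.06, [0, 0, 0], 0]
    - [0.02, [0, 0, 0], 0]
    - [-0.05, [0, 0, 0], 0]
    - [-0.15, [0, 0, 0], 0]

```text
t: 14.0
tool_pos: [0.6554, 0.1563, 0.0639]
eef_rot: [-3.142, -0.0, -0.788]
force: [0.2, -0.0, 0.8]
width: 0.0527
grasp_force: 0.0
```

>>> servo_tool:
  steps:
    - [-0.25, [0, 0, 0], 0]
    - [-0.35, [0, 0, 0], 0]
    - [-0.35, [0, 0, 0], 0]
    - [-0.35, [0, 0, 0], 0]
    - [-0.35, [0, 0, 0], 0]

```text
t: 14.62
tool_pos: [0.6554, 0.1563, 0.0639]
eef_rot: [-3.142, -0.0, -0.788]
force: [-0.6, 0.1, -0.9]
width: 0.062
grasp_force: 0.0
```

```bash
python3 - <<'E'
from station import arm, snapshot
import cv2,numpy as np
d=snapshot("scene");print(arm.get_state()["force"])
a=cv2.resize(d["color"][170:240,170:260,::-1],(400,311),interpolation=cv2.INTER_CUBIC)
w=snapshot("wrist");cv2.imwrite("pics/s3.png",np.hstack([a,cv2.resize(w["color"][100:340,100:400,::-1],(389,311))]))
E
```

```text
[0.59869352 0.19629034 0.439206  ]
```

View pics/s3.png

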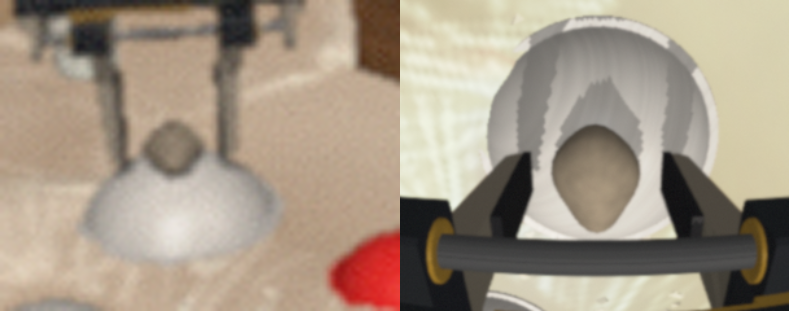

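The stone sits free on the dome, at (172,148) in the left panel and (597,178) in the right, with both fingers clear. Retreating straight up.

>>> servo_tool:
  steps:
    - [-0.35, [0, 0, 10], 0]
    - [-0.35, [0, 0, 30], 0]
    - [-0.35, [0, 0, 70], 0]
    - [-0.35, [0, 0, 110], 0]
    - [-0.35, [0, 0, 140], 0]

```text
t: 15.35
tool_pos: [0.6563, 0.1564, 0.2083]
eef_rot: [-3.138, -0.003, -0.788]
force: [0.8, 0.2, -0.1]
width: 0.0619
grasp_force: 0.0
```

```bash
cat > chk.py <<'E'
from station import arm, snapshot
from h import *
d=snapshot("top");P=cloud(d);y,x=np.mgrid[:384,:512]
m=(np.hypot(x-203,y-167)<26)&(P[...,2]>.057)&(P[...,2]<.09);print("stone",m.sum(),P[m].mean(0).round(4) if m.any() else None,P[m][:,2].max() if m.any() else 0)
print("handle line",[ray(d,*p,.081).round(3) for p in((318,228),(360,231))])
E
python3 - <<'E'
from station import arm, snapshot
from h import *
s=arm.get_state();d=snapshot("wrist");print(s["tool_pos"],s["q"])
v,u=np.nonzero(np.ones((384,512)));K,M,D=d["camera_matrix"],d["mount"],d["depth"].ravel()
R=Ro.from_euler("xyz",s["eef_rot"]).as_matrix()
a=np.c_[u-K[0,2],v-K[1,2]]/K[0,0];t=np.hypot(*a.T)
k=(D>0)&(t<1.2);r=np.c_[a[k]/t[k][:,None]*np.tan(t[k])[:,None],np.ones(k.sum())]*D[k][:,None]
Q=(r@M[:3,:3].T+M[:3,3])@R.T+s["tool_pos"]
m=(np.hypot(*(Q[:,:2]-[.6555,.156]).T)<.05)&(Q[:,2]>.052)&(Q[:,2]<.09)
print(m.sum(),Q[m].mean(0),Q[m].min(0),Q[m].max(0))
E
```

```text
[0.65634616 0.15637958 0.20834024] [ 5.52586448e-02  4.25860258e-01  1.31688696e+00 -3.14993732e-05
  1.39431909e+00  2.41418946e+00]
1380 [0.65749664 0.15578049 0.06299586] [0.63322421 0.13504898 0.05273936] [0.67853876 0.18029944 0.06950912]
```

The stone stays on top: centre (0.657,0.156), top at z 0.0695. Now to the handle.

>>> servo_tool:
  steps:
    - [-0.2, [-15, -25, 20], -0.04]
    - [0, [-40, -68, 30], -0.13]
    - [0.1, [-68, -112, 30], -0.25]
    - [0.1, [-95, -156, 30], -0.38]
    - [0.1, [-122, -200, 30], -0.51]

```text
t: 16.02
tool_pos: [0.5325, -0.045, 0.2347]
eef_rot: [-3.14, -0.001, -1.302]
force: [1.1, -0.9, 0.5]
width: 0.0413
grasp_force: 0.0
```

>>> servo_tool:
  steps:
    - [0.1, [-27, -45, 0], -0.14]
    - [0.1, [-50, -80, 0], -0.27]
    - [0.1, [-63, -101, 0], -0.32]
    - [0.1, [-63, -101, 0], -0.32]
    - [0.1, [-63, -101, 0], -0.32]

```text
t: 16.65
tool_pos: [0.4707, -0.1442, 0.2343]
eef_rot: [-3.141, 0.0, -1.617]
force: [0.4, -0.3, 0.6]
width: 0.0413
grasp_force: 0.0
```

```bash
python3 chk.py; python3 - <<'E'
from station import arm, snapshot
import cv2,numpy as np,pickle
s=arm.get_state();print({k:np.round(s[k],4) for k in('t','q','tool_pos','eef_rot','force','width','grasp_force')})
d=snapshot("wrist");pickle.dump((s,d),open("w3.pkl","wb"))
cv2.imwrite("pics/w3.png",d["color"][:,:,::-1])
E
```

```text
stone 176 [0.6532 0.1571 0.0629] 0.07014382216276305
handle line [array([ 0.479, -0.154,  0.081]), array([ 0.471, -0.263,  0.081])]
{'t': np.float64(16.7), 'q': array([-5.4310e-01, -6.1500e-02,  1.8200e+00,  4.0000e-04,  1.3827e+00,
        2.6444e+00]), 'tool_pos': array([ 0.4708, -0.144 ,  0.2341]), 'eef_rot': array([-3.1410e+00,  1.0000e-04, -1.6167e+00]), 'force': array([-0.4864,  0.3601, -0.5663]), 'width': np.float64(0.0415), 'grasp_force': np.float64(0.0)}
```

View pics/w3.png

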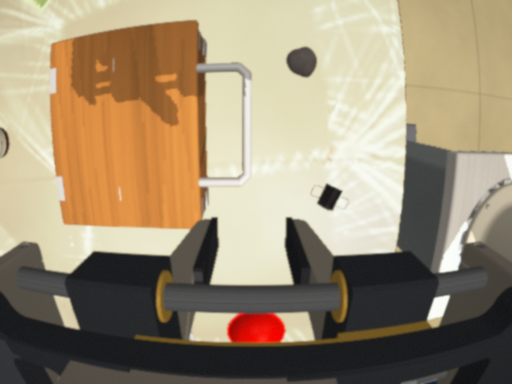

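The wrist view shows the lid at left and the handle bar running from (247,80) to (246,178).

```bash
python3 - <<'E'
from h import *;import pickle
s,d=pickle.load(open("w3.pkl","rb"))
for p in((247,80),(247,130),(246.5,175)):print(wray(s,d,*p,.081).round(4))
for p in((197,20),(204,228),(63,226)):print("lid",wray(s,d,*p,.087).round(4))
E
```

```text
[ 0.4712 -0.2504  0.081 ]
[ 0.4737 -0.1987  0.081 ]
[ 0.4765 -0.1514  0.081 ]
lid [ 0.519  -0.3179  0.087 ]
lid [ 0.5261 -0.0957  0.087 ]
lid [ 0.7128 -0.1006  0.087 ]
```

>>> servo_tool:
  force: 25
  steps:
    - [0.1, [2, -40, 0], 0]
    - [0.1, [2, -61, -40], 0]
    - [0.1, [2, -61, -80], 0]
    - [0.1, [2, -61, -100], 0]
    - [0.1, [2, -61, -100], 0]

```text
t: 17.38
tool_pos: [0.4716, -0.2042, 0.1322]
eef_rot: [3.138, 0.002, -1.617]
force: [0.7, 0.0, 0.4]
width: 0.0412
grasp_force: 0.0
```

>>> servo_tool:
  force: 25
  steps:
    - [0.1, [0, 0, -20], 0]
    - [0.1, [0, 0, -40], 0]
    - [0.1, [0, 0, -55], 0]
    - [0.1, [0, 0, -55], 0]
    - [0.1, [0, 0, -55], 0]

```text
t: 18.0
tool_pos: [0.4731, -0.2061, 0.0799]
eef_rot: [-3.14, -0.001, -1.618]
force: [-0.4, -0.2, 0.0]
width: 0.0413
grasp_force: 0.0
```

>>> servo_tool:
  force: 25
  steps:
    - [0.4, [0, 0, -1], 0]
    - [0.7, [0, 0, -1], 0]
    - [1, [0, 0, -1], 0]
    - [1, [0, 0, -1], 0]
    - [1, [0, 0, -1], 0]

```text
t: 18.62
tool_pos: [0.4731, -0.2058, 0.0782]
eef_rot: [-3.14, -0.0, -1.618]
force: [4.3, 0.1, -1.8]
width: 0.0088
grasp_force: 25.0
```

>>> servo_tool:
  steps:
    - [1, [0, 0, -1], 0]
    - [1, [0, 0, -1], 0]
    - [1, [0, 0, -1], 0]
    - [1, [0, 0, -1], 0]
    - [1, [0, 0, -1], 0]

```text
t: 19.25
tool_pos: [0.473, -0.2059, 0.078]
eef_rot: [-3.14, -0.0, -1.618]
force: [0.8, 1.4, 4.6]
width: 0.0094
grasp_force: 25.0
```

The bar is gripped. Lifting along the arc about the hinge.

>>> servo_tool:
  steps:
    - [1, [0.6, 0, 12], 0]
    - [1, [1.9, 0, 24], 0]
    - [1, [3.8, 0, 36.5], 0]
    - [1, [6.4, 0, 48.5], 0]
    - [1, [9.5, -0.5, 60.3], 0]

```text
t: 19.88
tool_pos: [0.4825, -0.2063, 0.1374]
eef_rot: [-3.14, -0.0, -1.618]
force: [7.1, -0.1, -5.0]
width: 0.009
grasp_force: 25.0
```

>>> servo_tool:
  steps:
    - [1, [3.8, 0, 11.7], 0]
    - [1, [8.2, -0.4, 23.1], 0]
    - [1, [13.1, -0.7, 34.3], 0]
    - [1, [18.7, -0.9, 45.2], 0]
    - [1, [24.8, -1.2, 56], 0]

```text
t: 20.5
tool_pos: [0.5072, -0.2074, 0.1925]
eef_rot: [-3.141, 0.0, -1.618]
force: [8.5, -2.4, -8.5]
width: 0.0091
grasp_force: 25.0
```

>>> servo_tool:
  steps:
    - [1, [6.7, -0.3, 10.2], 0]
    - [1, [13.9, -0.7, 20.1], 0]
    - [1, [21.6, -1.1, 29.7], 0]
    - [1, [29.7, -1.5, 38.8], 0]
    - [1, [38.5, -1.9, 47.5], 0]

```text
t: 21.12
tool_pos: [0.5452, -0.2091, 0.2409]
eef_rot: [3.14, 0.001, -1.618]
force: [2.6, -1.2, -6.3]
width: 0.0092
grasp_force: 25.0
```

>>> servo_tool:
  steps:
    - [1, [0, 0, 0], 0]
    - [1, [0, 0, 0], 0]
    - [1, [0, 0, 0], 0]
    - [1, [0, 0, 0], 0]
    - [1, [0, 0, 0], 0]

```text
t: 21.75
tool_pos: [0.5449, -0.2091, 0.2407]
eef_rot: [3.141, 0.0, -1.618]
force: [0.1, 1.3, -3.6]
width: 0.0095
grasp_force: 25.0
```

```bash
python3 chk.py; python3 - <<'E'
from station import arm, snapshot
from h import *
s=arm.get_state();print({k:np.round(s[k],4) for k in('t','q','tool_pos','eef_rot','force','width','grasp_force')})
d=snapshot("wrist");sc=snapshot("scene")
v,u=np.nonzero(np.ones((384,512)));K,M,D=d["camera_matrix"],d["mount"],d["depth"].ravel()
R=Ro.from_euler("xyz",s["eef_rot"]).as_matrix()
a=np.c_[u-K[0,2],v-K[1,2]]/K[0,0];t=np.hypot(*a.T)
h=cv2.cvtColor(d["color"],cv2.COLOR_RGB2HSV).reshape(-1,3)
k=(D>0)&(t<1.2)&(h[:,1]>120)&(h[:,0]<20)
r=np.c_[a[k]/t[k][:,None]*np.tan(t[k])[:,None],np.ones(k.sum())]*D[k][:,None]
Q=(r@M[:3,:3].T+M[:3,3])@R.T+s["tool_pos"]
Q=Q[(Q[:,2]>.1)&(Q[:,0]>.54)&(Q[:,0]<.72)];xb=(Q[:,:2]-[.7045,-.216])@[.9988,-.049]
p=np.polyfit(xb,Q[:,2],1);e=Q[:,2]-np.polyval(p,xb);p=np.polyfit(xb[abs(e)<.006],Q[abs(e)<.006,2],1)
print("wrist lid",len(Q),p,np.degrees(np.arctan(-p[0])))
P=cloud(sc)
x=np.hstack([cv2.resize(d["color"][:,:,::-1],(400,300)),cv2.resize(sc["color"][110:290,150:390,::-1],(400,300))]);cv2.imwrite("pics/end.png",x)
E
```

```text
stone 182 [0.6532 0.1572 0.0628] 0.07148296305444313
handle line [array([ 0.479, -0.154,  0.081]), array([ 0.471, -0.263,  0.081])]
{'t': np.float64(21.8), 'q': array([-5.7340e-01,  1.7490e-01,  1.5603e+00,  1.0000e-04,  1.4069e+00,
        2.6156e+00]), 'tool_pos': array([ 0.5449, -0.2091,  0.2407]), 'eef_rot': array([ 3.1412e+00,  4.0000e-04, -1.6182e+00]), 'force': array([ 1.1403,  1.4665, -2.5025]), 'width': np.float64(0.009), 'grasp_force': np.float64(24.9958)}
wrist lid 17466 [-0.99550087  0.0956637 ] 44.87081893758269
```

View pics/end.png

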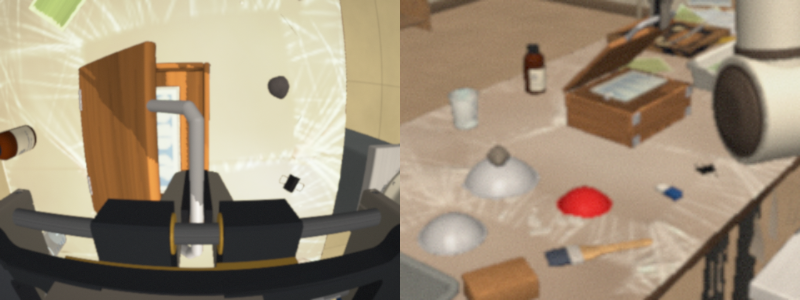

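The final view shows the lid open and held at the bar (195,190), with the measured angle at 44.9°. The stone is still on the bowl at (498,155) and everything else is in place. Handing in.

```bash
python3 -c "
from station import arm
print(arm.sign_off())"
```

```text
the job is handed in; nothing more can be done
None
```

The pebble is balanced on top of the larger steel bowl and let go, the arm is holding the lid by its handle at about 45° (measured 44.9°), nothing else looked moved, and the job is handed in at about 22 s.

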